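# Shut and lock the dust filter box

### The job

Shut the lid of the dust filter box, then fasten it with its quarter-turn wing fastener: line the wing up with the slot in the lid, push it fully home, and turn it a full quarter turn clockwise (seen from above) so that it locks. Let go, and leave the specimen tray, the marker and the brush where they are.

Things in the scene. Friction and masses are not known exactly. Their poses are not given: they have to be found in the camera images.
- filter_box: Grey sheet-metal box with an aluminium lid, fixed to the table: 170 mm deep (x), 200 mm wide (y), rim 86 mm above the table. Origin: centre of its underside. Its x axis points to the hinged rear side, y to its left side (black hose stub, 28 mm long), z up. Yaw within 0.35 rad. The slot in the lid runs along the box's y.
- lid (a joint): Lid angle (rad): 0 shut, grows as it opens; starts 0.3 to 0.55, stays where it is left (stiff hinge; about 3 N from above, 130 mm forward of the hinge, shuts it). Hinge line along the box's y at x = +85, z = 86 mm in the box's frame; the lid is a flat plate reaching 180 mm forward of it, 102 mm to each side; shut, its top is 90 mm above the table.
- lid_lip (a point): Middle of the lid's front edge, on its top face; carries the lid's axes (x to the hinge, z out of its top). Shut, it lies 95 mm forward of the box's centre and 90 mm above the table.
- plunger (a joint): How far the fastener is pushed in (m): 0 out (start), 0.0245 home; about 4 N of friction, no spring, stays put. A cross pin (42 x 9 mm, parallel to the wing) must pass a slot (50 x 15.5 mm, in a dark frame 2 mm proud of the lid) and an equal slot just below in the box: only with the lid shut and the wing in line (within 0.15 rad is easy). It turns freely again only when home.
- wing (a joint): Turn of the wing (rad), growing clockwise seen from above. 0: wing in line with the slot (along the box's y). Starts at -1.25 to -0.55, so it is turned clockwise to line up; stays where it is left (friction 0.06 N m). Stop at +1.57: locked, wing along the box's x.
- wing_grip (a point): Centre of the fastener's wing: upright dark steel bar, 64 mm long (own y axis), 12 mm thick (x), 26 mm high (z), over the slot, 35 mm forward of the box's centre (120 mm forward of the hinge). Lid shut: this centre is 132.5 mm above the table when out, 108 mm when home; the wing's underside is then 5 mm over the lid, 3 mm over the slot's frame.
- specimen_tray: Small open cardboard tray with a specimen in it, 65 x 85 x 23 mm, left of the box. Bystander. Origin: centre of its underside.
- marker: Grey and black marker pen, 135 mm long, 18 mm thick, lying right of the box. Bystander.
- brush: Brush with a reddish handle, 165 mm long, lying right of the box towards its rear. Bystander.

How it is judged:
By the outcome, as a careful person would: the job done as asked, in the order asked, and still so for the second after the job is handed in, with the robot touching nothing.
It also fails if it takes over 42 s, if anything falls off the work surface, if the arm or the gripper's body presses on something with over 40 N, if the wrist force passes 120 N, or if a joint passes its speed limit or range.

### The arm

A 6-joint arm with a two-finger parallel gripper is mounted at the origin on a cart in front of the work surface, level with it; the furniture and walls round the work are solid. World frame = base frame: x ahead of the robot, y to its left, z up, the work surface at z = 0. Lengths are in m, angles in degrees, forces in N, time in s.
With the tool pointing down it reaches from about 0.375 to 0.9 m from the base axis. Payload 3.1 kg.
Tool frame: the origin (TCP) lies at the very end of the fingers, on their centre line; the grasp point (between the pads) lies 19 mm behind it; z points along the fingers, x is the direction in which the jaws open and shut, and the axes are right-handed (so a half turn about z gives the same grasp; the last joint's range is limited). The gripper opens to 87 mm and grips with 3 to 60 N. Pads are 19 mm wide; open, the fingers measure 117 mm over their backs; the gripper's body (75 mm by 190 mm) begins 51 mm behind the grasp point.
Start: joints at [62.538, 30.224, 82.088, -0, 67.689, -10.227], TCP at [0.185, 0.597, 0.223] pointing down, gripper open.
Joint ranges: [-176.69, 176.69], [-43.24, 126.21], [12.49, 139.97], [-82, 262], [0, 151.66], [-163.58, 163.58]. Speed limits (degrees/s): [159.86, 159.86, 180, 180, 180, 180].

### API

Orientations are given as a 3x3 rotation matrix whose columns are the frame's x, y, z axes.
In Python, from rig import bot gives the robot as it stands.
- The arm moves only by the tool arm_command, never from a script. Its argument "plan" is a list of rows, each an object of numbers: "claw": the opening, from 0 (shut) to 1 (fully open); "dx", "dy", "dz": the shift along the tool's x, y, z in cm; "twist": the turn about the tool's z in degrees. A call has 1 to 8 rows; each row is the pose to reach, as a shift and turn from the pose measured when the call began, along the tool's axes at that moment; what a row does not reach only later rows make up. A row lasts 1/12 s, in which the tool goes at most 41.7 mm and 7.16 degrees, less where a joint would pass 70% of its speed; a pose out of reach is approached as far as the arm can. A call with a gripper value outside its range is refused whole. The fingers move at their own pace and stop on an object; the grip force is fixed at half the most. Time passes only in rows, so rows that repeat a pose let the fingers close. It gives the time, the measured TCP pose, the force and the opening at its end, in the units of the state.
- bot.read_state(): the state, without advancing time (a new reading comes with each control period).
- bot.capture(name): name is "scene" or "top"; returns the picture (400x640x3 uint8, red, green, blue); there is no depth.
- bot.calibration(name): a dict with "intrinsics" (3x3 intrinsics, pixels), "rvec" (rotation vector, rad) and "tvec" (3), from world to camera coordinates, as OpenCV has them. Camera axes: x right, y down, z forward; pixel columns grow to the right and rows downward; lengths in m; the calibration is good to about 2 mm. A picture is of the moment at which its call begins. calibration takes no time and is no camera call.
- bot.hand_in(): hands the job in, once; it reports no verdict.
The state is a dict: "time_s": time; "joint_positions": joint angles; "qvel": joint speeds; "tau": joint torques, N m; "position": TCP position; "tcp_rot": TCP orientation; "force": force on the tool from outside, world axes, zero at the start; "moment": the same for the moment, N m; "opening": opening from 0.0 (shut) to 1.0 (fully open).
Only numpy, scipy, OpenCV 4.12 (cv2) and the standard library are available. Lean on these libraries where they do the work, as an engineer would, in place of code of your own. Each camera call takes 0.05 s, during which the arm holds its last target.

## Working session

There is one attempt and no reset: what is moved stays moved. The work goes in short steps, Python scripts to look and compute and a tool call to move; the robot and the scene stay as the last step left them, time stands still between calls to the robot, and variables do not carry over. Pictures are saved under pics/ and viewed, and the job is handed in when it is done.

Besides the shell and the picture viewer there is one more tool, called after ">>>" as name(argument=value, ...), one argument or row to a line, values as JSON. arm_command: Moves the arm, as the interface text tells. Its arguments: {"type":"object","properties":{"plan":{"type":"array"}},"required":["plan"]}

```bash
mkdir -p pics; ls
python3 - <<'E'
from rig import bot
import cv2
for n in("scene","top"):
    im=bot.capture(n); cv2.imwrite(f"pics/{n}0.png",im[:,:,::-1])
    c=bot.calibration(n); print(n,c)
print(bot.read_state())
E
```

```text
pics
scene {'intrinsics': array([[426.52044865,   0.        , 322.11682068],
       [  0.        , 426.52044865, 203.16900676],
       [  0.        ,   0.        ,   1.        ]]), 'rvec': array([ 2.15310851, -0.49603425,  0.27878753]), 'tvec': array([-0.42821045,  0.31235062,  0.75596268])}
top {'intrinsics': array([[427.07844075,   0.        , 315.5809357 ],
       [  0.        , 427.07844075, 197.95891548],
       [  0.        ,   0.        ,   1.        ]]), 'rvec': array([ 2.12958772, -2.13317129,  0.17498767]), 'tvec': array([0.14460366, 0.56541018, 0.89428786])}
{'time_s': 0.1, 'joint_positions': array([ 6.25386462e+01,  3.02747904e+01,  8.21468537e+01, -1.31821437e-03,
        6.76879828e+01, -1.02274429e+01]), 'qvel': array([ 0.0004864 , -0.1565714 , -0.20686192, -0.02808528, -0.04349582,
       -0.00129701]), 'tau': array([-3.90274672e-04, -4.40990710e+01, -1.77149749e+01,  6.34283060e-02,
        5.33796579e-02, -3.39147607e-05]), 'position': array([0.18485417, 0.59637549, 0.22166929]), 'tcp_rot': array([[ 2.96264210e-01,  9.55105634e-01, -8.63454094e-04],
       [ 9.55104161e-01, -2.96265297e-01, -1.70757054e-03],
       [-1.88672172e-03, -3.18796562e-04, -9.99998169e-01]]), 'force': array([0.10060649, 0.49871199, 0.60241521]), 'moment': array([ 0.03560873, -0.02278361,  0.01615559]), 'opening': 1.001021545523651}
```

View pics/scene0.png

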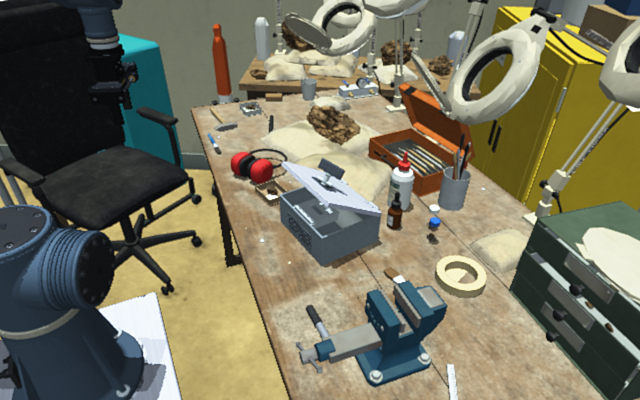

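View pics/top0.png

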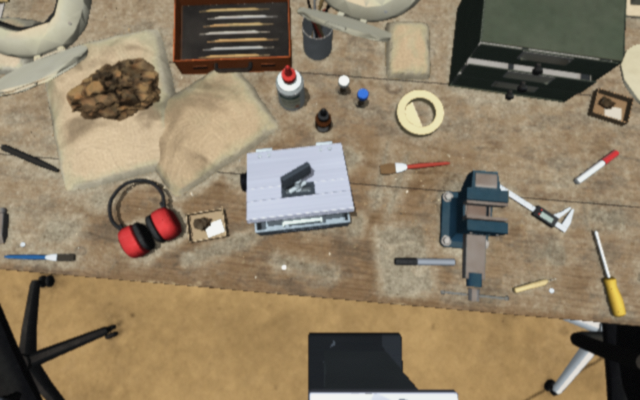

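Run:
```python
import cv2
a=cv2.imread("pics/top0.png")[130:245,230:370]; cv2.imwrite("pics/t0c.png",cv2.resize(a,None,fx=5,fy=5,interpolation=cv2.INTER_CUBIC))
a=cv2.imread("pics/scene0.png")[150:270,265:395]; cv2.imwrite("pics/s0c.png",cv2.resize(a,None,fx=5,fy=5,interpolation=cv2.INTER_CUBIC))
```

```text
(no output)
```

View pics/t0c.png

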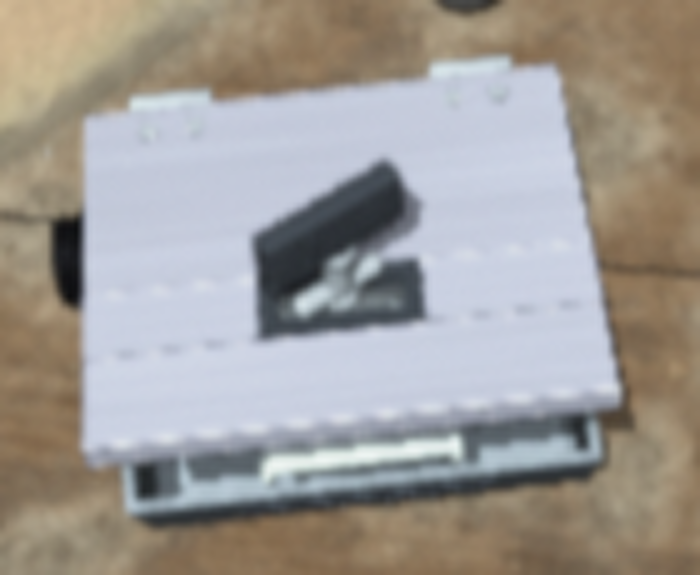

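View pics/s0c.png

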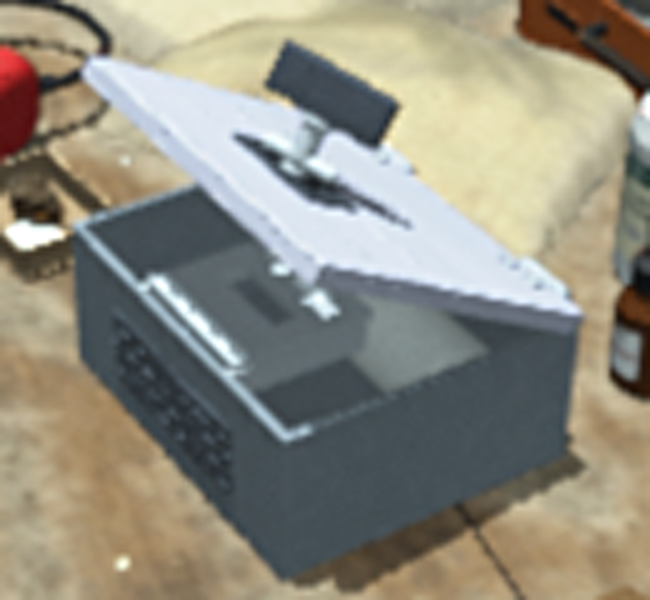

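```bash
cat > h.py <<'E'
import numpy as np, cv2
from scipy.optimize import least_squares
from rig import bot
C={n:bot.calibration(n) for n in("scene","top")}
def proj(n,P):
    c=C[n]; return cv2.projectPoints(np.asarray(P,float).reshape(-1,3),c["rvec"],c["tvec"],c["intrinsics"],None)[0].reshape(-1,2)
def box2w(p,P):
    x,y,a=p[:3]; P=np.atleast_2d(P); c,s=np.cos(a),np.sin(a)
    return np.c_[x+c*P[:,0]-s*P[:,1], y+s*P[:,0]+c*P[:,1], P[:,2]]
def lid2box(th,P): # P in lid frame rel. hinge shut (x toward rear)
    P=np.atleast_2d(P).astype(float); c,s=np.cos(th),np.sin(th)
    # forward (-x) rises with th
    x=P[:,0]*c+P[:,2]*s; z=-P[:,0]*s+P[:,2]*c
    return np.c_[x+.085,P[:,1],z+.086]
def wingpts(w,P): # P local wing (x,y,z); clockwise from above = -w about z
    P=np.atleast_2d(P); c,s=np.cos(-w),np.sin(-w)
    return np.c_[c*P[:,0]-s*P[:,1]-.120, s*P[:,0]+c*P[:,1], P[:,2]+.0465]
E
cat > fit.py <<'E'
from h import *
T=lambda u,v:((u+.5)/5-.5+230,(v+.5)/5-.5+130)
S=lambda u,v:((u+.5)/5-.5+265,(v+.5)/5-.5+150)
lid=[("top",T(85,118),(0,.102,.004)),("top",T(557,66),(0,-.102,.004)),("top",T(620,398),(-.18,-.102,.004)),("top",T(86,452),(-.18,.102,.004)),
("scene",S(88,60),(-.18,.102,.004)),("scene",S(313,272),(-.18,-.102,.004)),("scene",S(580,316),(0,-.102,.004))]
box=[("scene",S(290,438),(-.085,-.1,.086)),("scene",S(77,226),(-.085,.1,.086)),("scene",S(288,578),(-.085,-.1,0)),("scene",S(80,352),(-.085,.1,0)),("scene",S(565,452),(.085,-.1,0)),("top",T(128,508),(-.085,.1,.086)),("top",T(603,455),(-.085,-.1,.086))]
wing=[("scene",S(287,42),(.0,.032,.013)),("scene",S(400,102),(.0,-.032,.013)),("top",T(258,240),(-.006,.032,.013)),("top",T(385,160),(.006,-.032,.013))]
def res(p):
    r=[]
    for n,uv,P in lid: r+=list(proj(n,box2w(p,lid2box(p[3],[P])))[0]-uv)
    for n,uv,P in box: r+=list(proj(n,box2w(p,[P]))[0]-uv)
    for n,uv,P in wing: r+=list(proj(n,box2w(p,lid2box(p[3],wingpts(p[4],[P]))))[0]-uv)
    return np.array(r)
best=None
for x in(.5,.6,.7):
  for w in (-.6,-1.2):
    s=least_squares(res,[x,0,0,.4,w],loss="soft_l1")
    if best is None or s.cost<best.cost:best=s
print(best.x,best.cost);print(best.fun.reshape(-1,2).round(1))
p=best.x; np.save("p.npy",p)
print("lip",box2w(p,lid2box(p[3],[(-.18,0,.004)])),"grip shut",box2w(p,[(-.035,0,.1325)]),"grip now",box2w(p,lid2box(p[3],wingpts(p[4],[(0,0,0)]))))
print("yaw",np.degrees(p[2]))
E
python3 fit.py
```

```text
[ 0.58450109  0.18091936  0.11347003  0.50372185 -0.43850479] 11.28347369144316
[[-0.2 -1.3]
 [-0.4 -1.5]
 [-0.3 -1.9]
 [-0.7 -0.4]
 [-0.1  0.2]
 [ 1.4 -0.3]
 [ 1.7  0.2]
 [-1.   1. ]
 [-1.2 -0.3]
 [-1.2  1.1]
 [-0.5  1.2]
 [ 0.1  1.1]
 [-0.4  0.1]
 [-0.5 -0.2]
 [-0.1  0.1]
 [-0.5  1.2]
 [ 0.1  2. ]
 [ 1.3 -0.1]]
lip [[0.51424399 0.17291289 0.17638709]] grip shut [[0.54972617 0.17695642 0.1325    ]] grip now [[0.58683593 0.18118544 0.18464695]]
yaw 6.5013539546860475
```

```bash
cat >> h.py <<'E'
def rel(target,yaw=None):
    s=bot.read_state(); R=s["tcp_rot"]; d=R.T@(np.asarray(target).ravel()-s["position"])*100
    y0=np.degrees(np.arctan2(R[1,0],R[0,0]))
    print("t",round(s["time_s"],2),"pos",s["position"].round(4),"yaw",y0.round(1),"F",s["force"].round(1),"M",s["moment"].round(2),"op",round(s["opening"],3))
    print("dx dy dz",d.round(2),"twist",None if yaw is None else round(y0-yaw,1))
E
python3 - <<'E'
from h import *
p=np.load("p.npy")
t=box2w(p,[(-.066,0,.215)])[0];print(t); rel(t,96.5)
E
```

```text
[0.51892552 0.1734464  0.215     ]
t 0.1 pos [0.1849 0.5964 0.2217] yaw 72.8 F [0.1 0.5 0.6] M [ 0.04 -0.02  0.02] op 1.001
dx dy dz [-30.5   44.44   0.71] twist -23.7
```

>>> arm_command(
  plan=[
    {"claw":0,"dx":-2.4,"dy":3.4,"dz":0,"twist":-2},
    {"claw":0,"dx":-4.7,"dy":6.8,"dz":0,"twist":-4},
    {"claw":0,"dx":-7,"dy":10.2,"dz":0,"twist":-6},
    {"claw":0,"dx":-9.4,"dy":13.6,"dz":0,"twist":-8},
    {"claw":0,"dx":-11.7,"dy":17,"dz":0,"twist":-10},
    {"claw":0,"dx":-14,"dy":20.4,"dz":0,"twist":-12},
    {"claw":0,"dx":-16.4,"dy":23.8,"dz":0,"twist":-14},
    {"claw":0,"dx":-18.7,"dy":27.2,"dz":0,"twist":-16},
  ],
)

```text
time_s: 0.77
position: [0.3897, 0.3352, 0.2217]
tcp_rot: [[0.02, 1.0, -0.002], [1.0, -0.02, -0.002], [-0.002, -0.002, -1.0]]
force: [0.6, 0.8, -0.4]
opening: 0.477
```

Run:
```python
from h import *
p=np.load("p.npy")
t=box2w(p,[(-.066,0,.210)])[0];print(t); rel(t,96.5)
```

```text
[0.51892552 0.1734464  0.21      ]
t 0.77 pos [0.3897 0.3352 0.2217] yaw 88.9 F [ 0.6  0.8 -0.4] M [ 0.05 -0.    0.05] op 0.477
dx dy dz [-15.92  13.24   1.18] twist -7.6
```

>>> arm_command(
  plan=[
    {"claw":0,"dx":-2.6,"dy":2.2,"dz":0.1,"twist":-2},
    {"claw":0,"dx":-5.4,"dy":4.4,"dz":0.2,"twist":-4},
    {"claw":0,"dx":-8,"dy":6.6,"dz":0.4,"twist":-6},
    {"claw":0,"dx":-10.6,"dy":8.8,"dz":0.6,"twist":-7.5},
    {"claw":0,"dx":-13.3,"dy":11,"dz":0.8,"twist":-7.5},
    {"claw":0,"dx":-15.9,"dy":13.2,"dz":1.2,"twist":-7.5},
    {"claw":0,"dx":-15.9,"dy":13.2,"dz":1.2,"twist":-7.5},
  ],
)

```text
time_s: 1.35
position: [0.523, 0.169, 0.2092]
tcp_rot: [[-0.106, 0.994, 0.002], [0.994, 0.106, -0.004], [-0.004, 0.001, -1.0]]
force: [-0.9, 0.0, 0.7]
opening: 0.023
```

Run:
```python
from h import *
p=np.load("p.npy")
im=bot.capture("scene"); cv2.imwrite("pics/s1.png",cv2.resize(im[100:300,230:430,::-1],None,fx=3,fy=3))
for q in [(-.066,0,.170),(-.072,0,.13),(-.08,0,.09)]: rel(box2w(p,[q])[0],96.5)
```

```text
t 1.4 pos [0.5205 0.1711 0.2092] yaw 96.1 F [-0.   0.7  0.2] M [0.05 0.06 0.03] op 0.014
dx dy dz [ 0.26 -0.12  3.92] twist -0.4
t 1.4 pos [0.5205 0.1711 0.2092] yaw 96.1 F [-0.   0.7  0.2] M [0.05 0.06 0.03] op 0.014
dx dy dz [ 0.26 -0.72  7.92] twist -0.4
t 1.4 pos [0.5205 0.1711 0.2092] yaw 96.1 F [-0.   0.7  0.2] M [0.05 0.06 0.03] op 0.014
dx dy dz [ 0.27 -1.51 11.92] twist -0.4
```

View pics/s1.png

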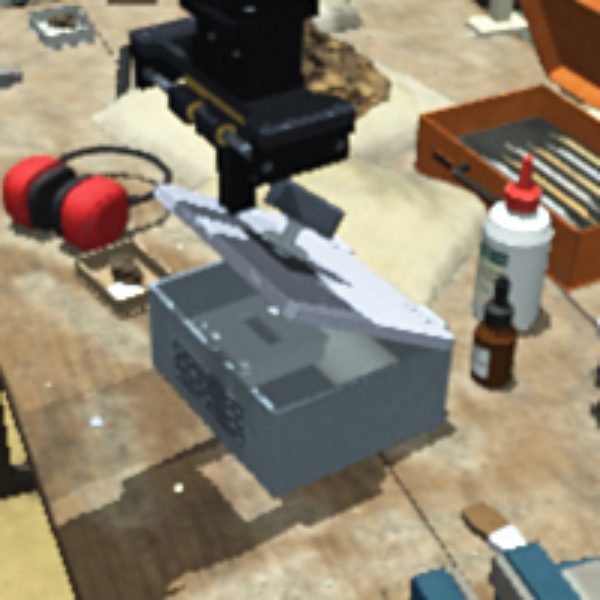

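The closed fingers hang just above the lid's front edge, about mid-width (crop 235,205), clear in front of the wing. I'll press down now.

>>> arm_command(
  plan=[
    {"claw":0,"dx":0.2,"dy":-0.1,"dz":1.5},
    {"claw":0,"dx":0.2,"dy":-0.1,"dz":3},
    {"claw":0,"dx":0.2,"dy":-0.2,"dz":4},
    {"claw":0,"dx":0.2,"dy":-0.3,"dz":5},
    {"claw":0,"dx":0.2,"dy":-0.4,"dz":6},
    {"claw":0,"dx":0.2,"dy":-0.6,"dz":7},
  ],
)

```text
$.plan[0]: bad value
```

Run:
```python
from h import *
p=np.load("p.npy")
im=bot.capture("scene"); cv2.imwrite("pics/s2.png",cv2.resize(im[100:300,230:430,::-1],None,fx=3,fy=3))
for q in [(-.08,0,.10),(-.08,0,.09)]: rel(box2w(p,[q])[0],96.5)
```

```text
t 1.45 pos [0.5188 0.1725 0.2092] yaw 96.2 F [-0.7  0.  -0.1] M [0.08 0.08 0.05] op 0.006
dx dy dz [ 0.1  -1.34 10.92] twist -0.3
t 1.45 pos [0.5188 0.1725 0.2092] yaw 96.2 F [-0.7  0.  -0.1] M [0.08 0.08 0.05] op 0.006
dx dy dz [ 0.11 -1.34 11.92] twist -0.3
```

View pics/s2.png

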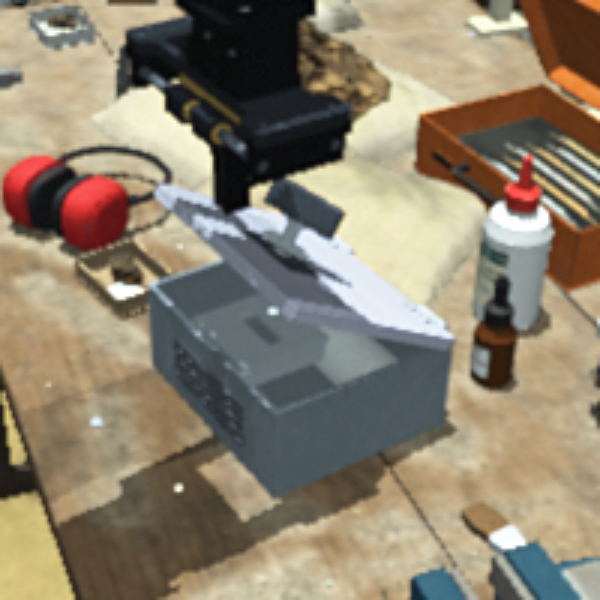

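Refused because every key is required; nothing moved except the last bit of settling. Repeating with twist given.

>>> arm_command(
  plan=[
    {"claw":0,"dx":0,"dy":0,"dz":1.5,"twist":0},
    {"claw":0,"dx":0,"dy":0,"dz":3,"twist":0},
    {"claw":0,"dx":0,"dy":-0.1,"dz":4,"twist":0},
    {"claw":0,"dx":0,"dy":-0.2,"dz":5,"twist":0},
    {"claw":0,"dx":0,"dy":-0.3,"dz":6,"twist":0},
    {"claw":0,"dx":0,"dy":-0.5,"dz":7,"twist":0},
  ],
)

```text
time_s: 1.95
position: [0.5138, 0.1726, 0.1388]
tcp_rot: [[-0.109, 0.994, -0.002], [0.994, 0.109, -0.002], [-0.001, -0.002, -1.0]]
force: [0.5, -0.3, 1.9]
opening: 0.003
```

Run:
```python
from h import *
p=np.load("p.npy")
im=bot.capture("scene"); cv2.imwrite("pics/s3.png",cv2.resize(im[100:300,230:430,::-1],None,fx=3,fy=3))
for q in [(-.08,0,.10),(-.08,0,.09)]: rel(box2w(p,[q])[0],96.5)
```

```text
t 2.0 pos [0.5119 0.1722 0.1369] yaw 96.2 F [-1.1  0.5 -1.3] M [ 0.05  0.08 -0.04] op 0.002
dx dy dz [ 0.04 -0.66  3.69] twist -0.3
t 2.0 pos [0.5119 0.1722 0.1369] yaw 96.2 F [-1.1  0.5 -1.3] M [ 0.05  0.08 -0.04] op 0.002
dx dy dz [ 0.05 -0.66  4.69] twist -0.3
```

View pics/s3.png

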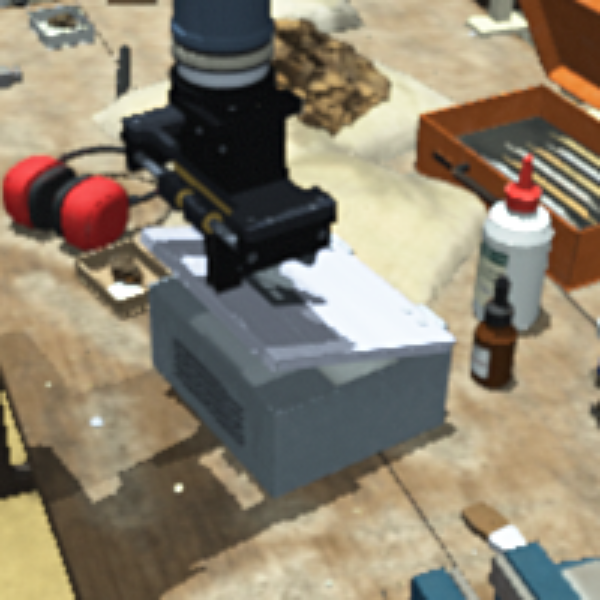

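The lid is coming down under the fingertips (crop 225,280), with about half the gap left.

>>> arm_command(
  plan=[
    {"claw":0,"dx":0,"dy":-0.2,"dz":1,"twist":0},
    {"claw":0,"dx":0,"dy":-0.3,"dz":2,"twist":0},
    {"claw":0,"dx":0,"dy":-0.5,"dz":3,"twist":0},
    {"claw":0,"dx":0,"dy":-0.6,"dz":3.7,"twist":0},
    {"claw":0,"dx":0,"dy":-0.7,"dz":4.2,"twist":0},
    {"claw":0,"dx":0,"dy":-0.7,"dz":4.5,"twist":0},
    {"claw":0,"dx":0,"dy":-0.7,"dz":4.7,"twist":0},
  ],
)

```text
time_s: 2.58
position: [0.5045, 0.1715, 0.0902]
tcp_rot: [[-0.109, 0.994, -0.007], [0.994, 0.109, -0.002], [-0.001, -0.007, -1.0]]
force: [-3.9, -0.9, 21.5]
opening: 0.005
```

Run:
```python
from h import *
p=np.load("p.npy")
im=bot.capture("scene"); cv2.imwrite("pics/s4.png",cv2.resize(im[100:300,230:430,::-1],None,fx=3,fy=3))
for q in [(-.08,0,.09)]: rel(box2w(p,[q])[0],96.5)
```

```text
t 2.63 pos [0.5044 0.1714 0.0904] yaw 96.3 F [-0.8  0.2  2. ] M [0.12 0.21 0.04] op 0.007
dx dy dz [0.04 0.06 0.04] twist -0.2
```

View pics/s4.png

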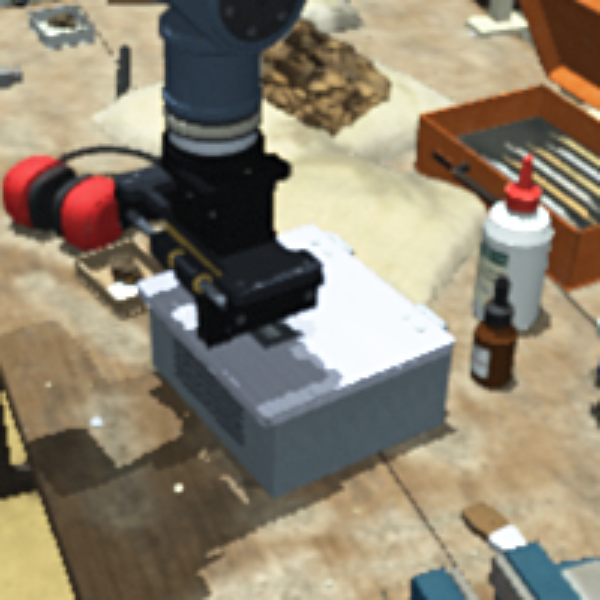

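The lid looks flush on the rim and the contact reading agrees with z≈90 mm. A small extra nudge, then up and back so the wing can be seen.

>>> arm_command(
  plan=[
    {"claw":0,"dx":0,"dy":0,"dz":0.1,"twist":0},
    {"claw":0,"dx":0,"dy":0,"dz":0.1,"twist":0},
    {"claw":0,"dx":0,"dy":-0.3,"dz":-2,"twist":0},
    {"claw":0,"dx":0,"dy":-2,"dz":-5,"twist":7},
    {"claw":0.5,"dx":0,"dy":-5,"dz":-8,"twist":14},
    {"claw":1,"dx":1,"dy":-8,"dz":-10,"twist":21},
    {"claw":1,"dx":4,"dy":-9,"dz":-10,"twist":28},
    {"claw":1,"dx":7,"dy":-9,"dz":-10,"twist":35},
  ],
)

```text
time_s: 3.3
position: [0.4056, 0.2295, 0.1926]
tcp_rot: [[0.481, 0.877, -0.007], [0.877, -0.481, -0.002], [-0.005, -0.005, -1.0]]
force: [0.7, -0.1, -0.5]
opening: 0.223
```

Run:
```python
from h import *
p=np.load("p.npy")
a=bot.capture("top")[130:245,230:370,::-1]; cv2.imwrite("pics/t5.png",cv2.resize(a,None,fx=5,fy=5,interpolation=cv2.INTER_CUBIC))
a=bot.capture("scene")[150:270,265:395,::-1]; cv2.imwrite("pics/s5.png",cv2.resize(a,None,fx=5,fy=5,interpolation=cv2.INTER_CUBIC))
rel(box2w(p,[(-.035,0,.1325)])[0],35)
```

```text
t 3.4 pos [0.4076 0.2326 0.192 ] yaw 61.8 F [ 0.1  0.3 -0.9] M [-0.02  0.05 -0.01] op 0.311
dx dy dz [ 1.82 15.18  5.89] twist 26.8
```

View pics/t5.png

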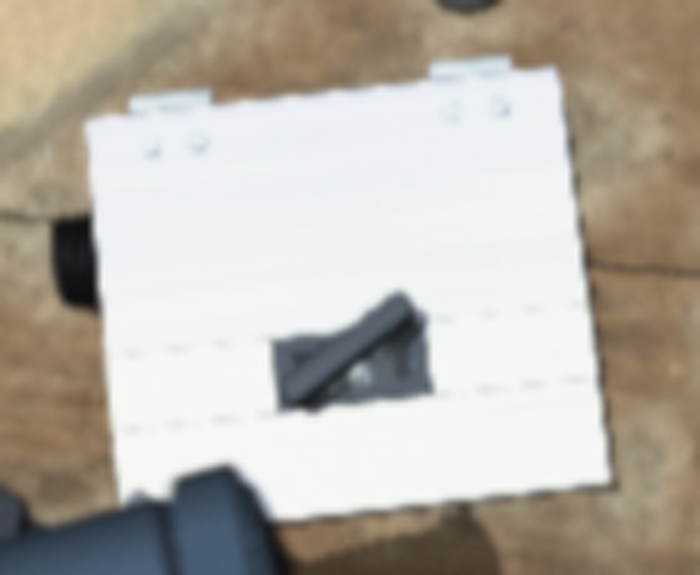

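View pics/s5.png

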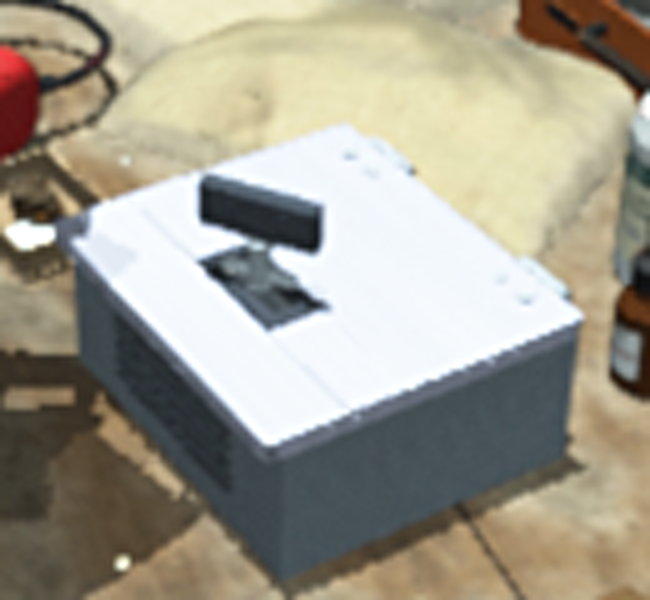

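```bash
cat > fit2.py <<'E'
from h import *
T=lambda u,v:((u+.5)/5-.5+230,(v+.5)/5-.5+130)
S=lambda u,v:((u+.5)/5-.5+265,(v+.5)/5-.5+150)
lid=[("top",T(88,120),(0,.102,.004)),("top",T(557,68),(0,-.102,.004)),("top",T(611,484),(-.18,-.102,.004)),
("scene",S(72,245),(-.18,.102,.004)),("scene",S(268,450),(-.18,-.102,.004)),("scene",S(580,318),(0,-.102,.004))]
box=[("scene",S(288,578),(-.085,-.1,0)),("scene",S(80,352),(-.085,.1,0)),("scene",S(565,452),(.085,-.1,0))]
wing=[("scene",S(203,178),(0,.032,.013)),("scene",S(322,207),(0,-.032,.013)),("top",T(300,392),(-0.00,.032,.013)),("top",T(406,297),(0,-.032,.013)),("scene",S(201,215),(-.006,.032,-.013)),("scene",S(316,250),(-.006,-.032,-.013))]
def res(p):
    r=[]
    for n,uv,P in lid: r+=list(proj(n,box2w(p,lid2box(p[3],[P])))[0]-uv)
    for n,uv,P in box: r+=list(proj(n,box2w(p,[P]))[0]-uv)
    for n,uv,P in wing: r+=list(proj(n,box2w(p,lid2box(p[3],wingpts(p[4],[P]))))[0]-uv)
    return np.array(r)
s=least_squares(res,[.58,.18,.11,0,-.6],loss="soft_l1")
p=s.x;print(p,s.cost);print(s.fun.reshape(-1,2).round(1)); np.save("p2.npy",p)
a=cv2.imread("pics/t5.png"); b=cv2.imread("pics/s5.png")
W=[(x,y,z) for x in(-.006,.006) for y in (-.032,.032) for z in(-.013,.013)]
pts=np.r_[box2w(p,lid2box(0,wingpts(p[4],W))),box2w(p,lid2box(0,[(-.12+i,j,.006) for i in(-.00775,.00775) for j in(-.025,.025)])),box2w(p,lid2box(0,[(i,j,.004) for i in(-.18,0) for j in(-.102,.102)]))]
for n,im,o in(("top",a,(230,130)),("scene",b,(265,150))):
    for q in proj(n,pts): cv2.circle(im,tuple(int(round(v)) for v in (q-o+.5)*5-.5),3,(0,0,255),-1)
cv2.imwrite("pics/ov.png",np.hstack([cv2.resize(a,(400,329)),cv2.resize(b,(400,369))[:329]]))
g=box2w(p,lid2box(p[3],wingpts(p[4],[(0,0,0)])))[0];print(g,np.degrees(p[2]))
rel(np.r_[g[:2],.1205], np.degrees(p[2]-p[4]))
E
python3 fit2.py
```

```text
[ 0.58423936  0.1803157   0.11126935 -0.00314333 -0.57188049] 19.41559371055182
[[-0.4 -0.9]
 [ 0.1 -0.9]
 [-0.2 -1.3]
 [-4.1 -4.3]
 [ 0.  -0.3]
 [ 1.2  0.1]
 [-1.3  1.3]
 [-0.5  1.3]
 [ 0.1  1.4]
 [-0.7 -0.1]
 [ 0.2  0.7]
 [-3.5  0.1]
 [ 0.5 -1.1]
 [-1.3  2.8]
 [ 0.1  2.5]]
[0.54931113 0.17641314 0.13212257] 6.375264159191356
t 3.4 pos [0.4076 0.2326 0.192 ] yaw 61.8 F [ 0.1  0.3 -0.9] M [-0.02  0.05 -0.01] op 0.311
dx dy dz [ 1.76 15.17  7.09] twist 22.7
```

View pics/ov.png

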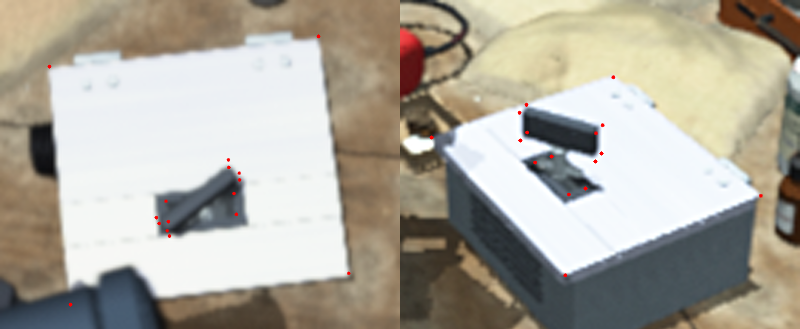

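Lid is flush; wing at about −0.57 rad, centre near (0.549, 0.176), all consistent with the first fit. Moving over the wing with open jaws.

>>> arm_command(
  plan=[
    {"claw":1,"dx":0.4,"dy":3,"dz":0.2,"twist":6},
    {"claw":1,"dx":0.8,"dy":6,"dz":0.5,"twist":12},
    {"claw":1,"dx":1.2,"dy":9,"dz":0.8,"twist":18},
    {"claw":1,"dx":1.5,"dy":12,"dz":1,"twist":23},
    {"claw":1,"dx":1.7,"dy":14,"dz":1.5,"twist":23},
    {"claw":1,"dx":1.7,"dy":15.1,"dz":2,"twist":23},
    {"claw":1,"dx":1.7,"dy":15.1,"dz":2.2,"twist":23},
    {"claw":1,"dx":1.7,"dy":15.1,"dz":2.2,"twist":23},
  ],
)

```text
time_s: 4.07
position: [0.5472, 0.1756, 0.1682]
tcp_rot: [[0.779, 0.627, -0.008], [0.627, -0.779, -0.001], [-0.007, -0.005, -1.0]]
force: [-0.9, 0.5, -0.0]
opening: 0.923
```

Run:
```python
from h import *
a=bot.capture("scene")[150:270,265:395,::-1]; cv2.imwrite("pics/s6.png",cv2.resize(a,None,fx=5,fy=5,interpolation=cv2.INTER_CUBIC))
rel((.5493,.176,.1205),39.1)
```

```text
t 4.12 pos [0.5467 0.1761 0.1686] yaw 38.8 F [-1.1  0.2  0.3] M [-0.05  0.01  0.03] op 0.953
dx dy dz [0.23 0.2  4.81] twist -0.3
```

View pics/s6.png

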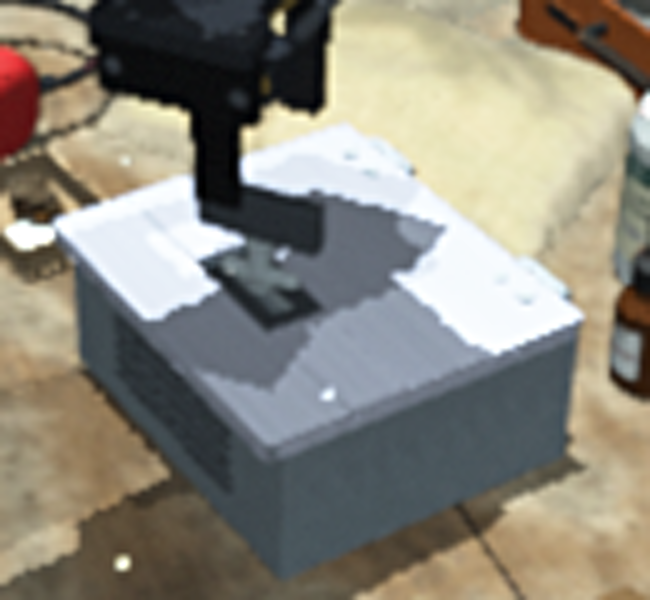

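The near finger (crop 218,180) is in front of the wing, the other behind it. Descend and close.

>>> arm_command(
  plan=[
    {"claw":1,"dx":0.2,"dy":0.2,"dz":1.5,"twist":0},
    {"claw":1,"dx":0.2,"dy":0.2,"dz":3,"twist":0},
    {"claw":1,"dx":0.2,"dy":0.2,"dz":4.2,"twist":0},
    {"claw":1,"dx":0.2,"dy":0.2,"dz":4.8,"twist":0},
    {"claw":0.7,"dx":0.2,"dy":0.2,"dz":4.8,"twist":0},
    {"claw":0.4,"dx":0.2,"dy":0.2,"dz":4.8,"twist":0},
    {"claw":0.3,"dx":0.2,"dy":0.2,"dz":4.8,"twist":0},
    {"claw":0.3,"dx":0.2,"dy":0.2,"dz":4.8,"twist":0},
  ],
)

```text
time_s: 4.78
position: [0.5495, 0.1761, 0.1216]
tcp_rot: [[0.779, 0.627, -0.006], [0.627, -0.779, -0.0], [-0.005, -0.004, -1.0]]
force: [-0.7, 0.3, -0.5]
opening: 0.779
```

Run:
```python
from h import *
a=bot.capture("scene")[150:270,265:395,::-1]; cv2.imwrite("pics/s7.png",cv2.resize(a,None,fx=5,fy=5,interpolation=cv2.INTER_CUBIC))
a=bot.capture("top")[130:245,230:370,::-1]; cv2.imwrite("pics/t7.png",cv2.resize(a,None,fx=5,fy=5,interpolation=cv2.INTER_CUBIC))
rel((.5493,.176,.1205),39.1)
```

```text
t 4.88 pos [0.5495 0.1759 0.1214] yaw 38.8 F [-0.3  0.3 -0.1] M [-0.03  0.03 -0.01] op 0.693
dx dy dz [-0.01 -0.02  0.09] twist -0.3
```

View pics/s7.png

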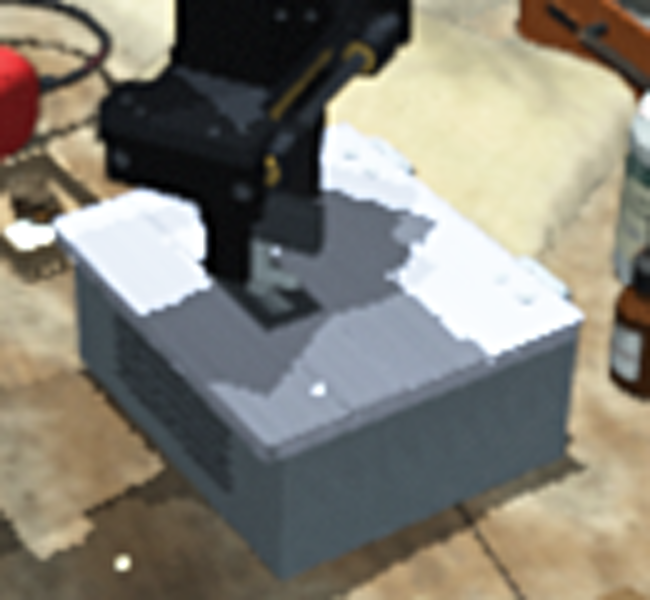

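Jaws straddle the wing; closing on it.

>>> arm_command(
  plan=[
    {"claw":0,"dx":0,"dy":0,"dz":0,"twist":0},
    {"claw":0,"dx":0,"dy":0,"dz":0,"twist":0},
    {"claw":0,"dx":0,"dy":0,"dz":0,"twist":0},
    {"claw":0,"dx":0,"dy":0,"dz":0,"twist":0},
    {"claw":0,"dx":0,"dy":0,"dz":0,"twist":0},
    {"claw":0,"dx":0,"dy":0,"dz":0,"twist":0},
    {"claw":0,"dx":0,"dy":0,"dz":0,"twist":0},
  ],
)

```text
time_s: 5.47
position: [0.5495, 0.1759, 0.1213]
tcp_rot: [[0.779, 0.627, -0.007], [0.627, -0.779, -0.0], [-0.006, -0.004, -1.0]]
force: [-0.3, -0.0, 0.0]
opening: 0.158
```

>>> arm_command(
  plan=[
    {"claw":0,"dx":0,"dy":0,"dz":0,"twist":0},
    {"claw":0,"dx":0,"dy":0,"dz":0,"twist":0},
  ],
)

```text
time_s: 5.63
position: [0.5495, 0.1759, 0.1213]
tcp_rot: [[0.779, 0.627, -0.007], [0.627, -0.779, -0.0], [-0.005, -0.004, -1.0]]
force: [-0.9, -0.4, -0.6]
opening: 0.132
```

Run:
```python
from h import *
rel((.5493,.176,.1205),6.4)
```

```text
t 5.63 pos [0.5495 0.1759 0.1213] yaw 38.8 F [-0.9 -0.4 -0.6] M [-0.01 -0.01 -0.07] op 0.132
dx dy dz [-0.01 -0.02  0.08] twist 32.4
```

Gripped (opening 0.132 ≈ 12 mm), with almost no side force, so well centred. Twist to line up.

>>> arm_command(
  plan=[
    {"claw":0,"dx":0,"dy":0,"dz":0,"twist":5},
    {"claw":0,"dx":0,"dy":0,"dz":0,"twist":11},
    {"claw":0,"dx":0,"dy":0,"dz":0,"twist":17},
    {"claw":0,"dx":0,"dy":0,"dz":0,"twist":23},
    {"claw":0,"dx":0,"dy":0,"dz":0,"twist":29},
    {"claw":0,"dx":0,"dy":0,"dz":0,"twist":32.5},
    {"claw":0,"dx":0,"dy":0,"dz":0,"twist":32.5},
    {"claw":0,"dx":0,"dy":0,"dz":0,"twist":32.5},
  ],
)

```text
time_s: 6.3
position: [0.5485, 0.1756, 0.1213]
tcp_rot: [[0.994, 0.112, -0.009], [0.112, -0.994, -0.001], [-0.009, -0.0, -1.0]]
force: [-2.5, -1.6, 2.6]
opening: 0.139
```

Run:
```python
from h import *
a=bot.capture("scene")[150:270,265:395,::-1]; cv2.imwrite("pics/s8.png",cv2.resize(a,None,fx=5,fy=5,interpolation=cv2.INTER_CUBIC))
a=bot.capture("top")[130:245,230:370,::-1]; cv2.imwrite("pics/t8.png",cv2.resize(a,None,fx=5,fy=5,interpolation=cv2.INTER_CUBIC))
rel((.5495,.1759,.0968),6.4)
```

```text
t 6.4 pos [0.5485 0.1756 0.1213] yaw 6.4 F [-4.  -2.1  2.9] M [-0.4   0.46 -0.05] op 0.133
dx dy dz [ 0.12 -0.02  2.45] twist 0.0
```

View pics/s8.png

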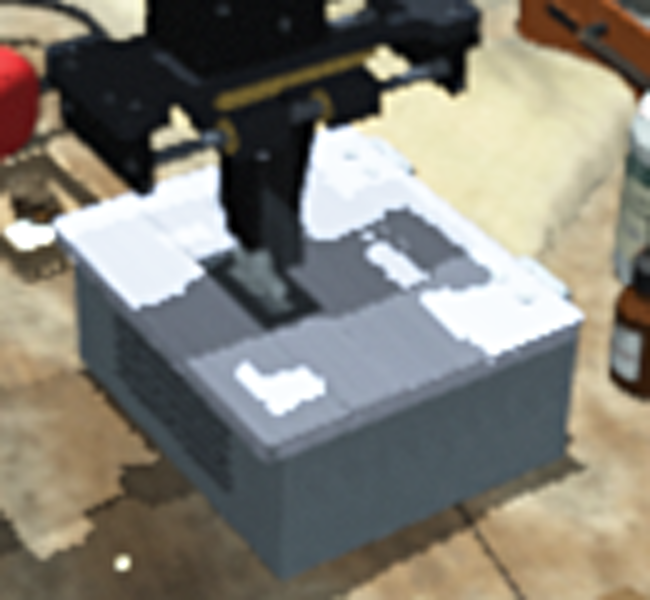

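Wing and cross pin are in line with the slot (pin at crop 262,285 within the dark frame). Pushing down.

>>> arm_command(
  plan=[
    {"claw":0,"dx":0,"dy":0,"dz":0.4,"twist":0},
    {"claw":0,"dx":0,"dy":0,"dz":0.8,"twist":0},
    {"claw":0,"dx":0,"dy":0,"dz":1.2,"twist":0},
    {"claw":0,"dx":0,"dy":0,"dz":1.6,"twist":0},
  ],
)

```text
time_s: 6.73
position: [0.5485, 0.1756, 0.1048]
tcp_rot: [[0.994, 0.112, -0.009], [0.112, -0.994, -0.001], [-0.009, -0.0, -1.0]]
force: [-3.0, -1.9, 3.6]
opening: 0.14
```

Run:
```python
from h import *
rel((.5485,.1756,.0968),6.4)
```

```text
t 6.73 pos [0.5485 0.1756 0.1048] yaw 6.4 F [-3.  -1.9  3.6] M [-0.29  0.37 -0.08] op 0.14
dx dy dz [ 0.01 -0.    0.8 ] twist 0.0
```

Smooth at 3.6 N (friction only), so the pin is passing. Continue to home, with a slight overdrive.

>>> arm_command(
  plan=[
    {"claw":0,"dx":0,"dy":0,"dz":0.3,"twist":0},
    {"claw":0,"dx":0,"dy":0,"dz":0.6,"twist":0},
    {"claw":0,"dx":0,"dy":0,"dz":0.8,"twist":0},
    {"claw":0,"dx":0,"dy":0,"dz":0.9,"twist":0},
    {"claw":0,"dx":0,"dy":0,"dz":0.9,"twist":0},
  ],
)

```text
time_s: 7.15
position: [0.5486, 0.1756, 0.0967]
tcp_rot: [[0.994, 0.112, -0.008], [0.112, -0.994, -0.001], [-0.008, 0.0, -1.0]]
force: [-3.1, -2.3, 9.2]
opening: 0.136
```

Run:
```python
from h import *
a=bot.capture("scene")[150:270,265:395,::-1]; cv2.imwrite("pics/s9.png",cv2.resize(a,None,fx=5,fy=5,interpolation=cv2.INTER_CUBIC))
rel((.5485,.1756,.0968),6.4)
```

```text
t 7.2 pos [0.5485 0.1756 0.0967] yaw 6.4 F [-3.3 -2.   9.4] M [-0.32  0.61 -0.05] op 0.133
dx dy dz [-0.   -0.   -0.01] twist 0.0
```

View pics/s9.png

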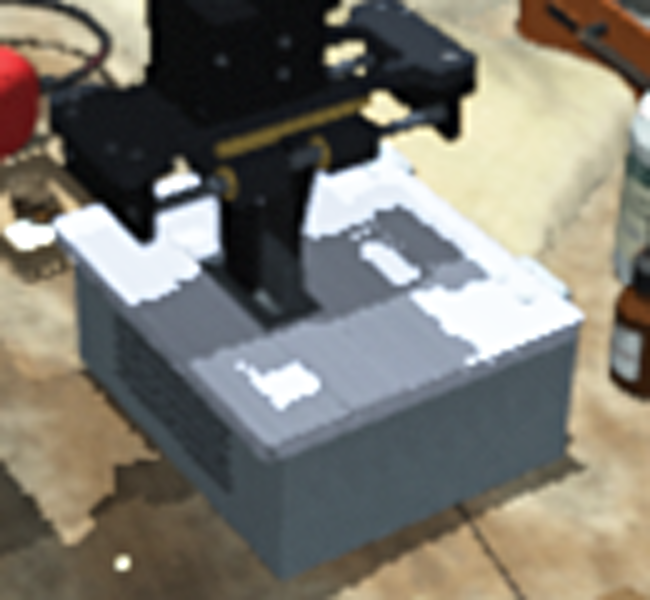

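>>> arm_command(
  plan=[
    {"claw":0,"dx":0,"dy":0,"dz":0.1,"twist":0},
    {"claw":0,"dx":0,"dy":0,"dz":0.1,"twist":0},
  ],
)

```text
time_s: 7.37
position: [0.5485, 0.1756, 0.0967]
tcp_rot: [[0.994, 0.112, -0.008], [0.112, -0.994, -0.001], [-0.008, 0.0, -1.0]]
force: [-4.1, -2.0, 9.9]
opening: 0.136
```

Home: 24.6 mm travel and firm against the stop. Now the quarter turn.

>>> arm_command(
  plan=[
    {"claw":0,"dx":0,"dy":0,"dz":0,"twist":5},
    {"claw":0,"dx":0,"dy":0,"dz":0,"twist":11},
    {"claw":0,"dx":0,"dy":0,"dz":0,"twist":17},
    {"claw":0,"dx":0,"dy":0,"dz":0,"twist":23},
    {"claw":0,"dx":0,"dy":0,"dz":0,"twist":29},
    {"claw":0,"dx":0,"dy":0,"dz":0,"twist":35},
    {"claw":0,"dx":0,"dy":0,"dz":0,"twist":40},
    {"claw":0,"dx":0,"dy":0,"dz":0,"twist":40},
  ],
)

```text
time_s: 8.03
position: [0.5472, 0.1759, 0.0967]
tcp_rot: [[0.832, -0.555, -0.011], [-0.555, -0.832, -0.001], [-0.009, 0.007, -1.0]]
force: [-4.3, -2.2, 6.1]
opening: 0.135
```

Run:
```python
from h import *
rel((.5485,.1756,.0967),-83.6)
```

```text
t 8.03 pos [0.5472 0.1759 0.0967] yaw -33.7 F [-4.3 -2.2  6.1] M [-0.11  0.81 -0.04] op 0.135
dx dy dz [ 0.13 -0.05  0.  ] twist 49.9
```

Turning freely. Remaining ~50°, plus a few degrees to reach the stop.

>>> arm_command(
  plan=[
    {"claw":0,"dx":0,"dy":0,"dz":0,"twist":6},
    {"claw":0,"dx":0,"dy":0,"dz":0,"twist":13},
    {"claw":0,"dx":0,"dy":0,"dz":0,"twist":20},
    {"claw":0,"dx":0,"dy":0,"dz":0,"twist":27},
    {"claw":0,"dx":0,"dy":0,"dz":0,"twist":34},
    {"claw":0,"dx":0,"dy":0,"dz":0,"twist":41},
    {"claw":0,"dx":0,"dy":0,"dz":0,"twist":46},
    {"claw":0,"dx":0,"dy":0,"dz":0,"twist":49},
  ],
)

```text
time_s: 8.7
position: [0.5462, 0.1773, 0.0968]
tcp_rot: [[0.123, -0.992, -0.012], [-0.992, -0.123, 0.001], [-0.003, 0.012, -1.0]]
force: [-4.5, 2.9, 5.9]
opening: 0.136
```

>>> arm_command(
  plan=[
    {"claw":0,"dx":0,"dy":0,"dz":0,"twist":1.5},
    {"claw":0,"dx":0,"dy":0,"dz":0,"twist":3},
    {"claw":0,"dx":0,"dy":0,"dz":0,"twist":3},
  ],
)

```text
time_s: 8.95
position: [0.5461, 0.1776, 0.0968]
tcp_rot: [[0.073, -0.997, -0.012], [-0.997, -0.073, 0.001], [-0.002, 0.012, -1.0]]
force: [-3.4, -0.3, 4.2]
opening: 0.136
```

Run:
```python
from h import *
rel((.5485,.1756,.0967),-83.6)
```

```text
t 8.95 pos [0.5461 0.1776 0.0968] yaw -85.8 F [-3.4 -0.3  4.2] M [0.01 0.42 0.64] op 0.136
dx dy dz [ 0.21 -0.22  0.  ] twist -2.2
```

Moment about z rose to 0.64 N m (friction is 0.06): it is against the stop at about 90°. Release and rise straight up.

>>> arm_command(
  plan=[
    {"claw":0.6,"dx":0,"dy":0,"dz":0,"twist":0},
    {"claw":0.6,"dx":0,"dy":0,"dz":0,"twist":0},
    {"claw":0.6,"dx":0,"dy":0,"dz":0,"twist":0},
    {"claw":0.6,"dx":0,"dy":0,"dz":0,"twist":0},
    {"claw":0.6,"dx":0,"dy":0,"dz":0,"twist":0},
  ],
)

```text
time_s: 9.37
position: [0.5465, 0.1776, 0.0966]
tcp_rot: [[0.073, -0.997, -0.012], [-0.997, -0.073, 0.001], [-0.002, 0.012, -1.0]]
force: [-0.5, -0.9, 0.1]
opening: 0.433
```

Run:
```python
from h import *
rel((.5485,.1756,.0967),-83.6)
```

```text
t 9.37 pos [0.5465 0.1776 0.0966] yaw -85.8 F [-0.5 -0.9  0.1] M [-0.07  0.16 -0.04] op 0.433
dx dy dz [ 0.21 -0.19 -0.01] twist -2.2
```

>>> arm_command(
  plan=[
    {"claw":0.6,"dx":0,"dy":0,"dz":-1,"twist":0},
    {"claw":0.6,"dx":0,"dy":0,"dz":-3,"twist":0},
    {"claw":0.6,"dx":0,"dy":0,"dz":-6,"twist":0},
    {"claw":0.6,"dx":0,"dy":0,"dz":-9,"twist":0},
    {"claw":0.6,"dx":-2,"dy":3,"dz":-11,"twist":0},
    {"claw":0.6,"dx":-4,"dy":6,"dz":-12,"twist":0},
    {"claw":0.6,"dx":-7,"dy":9,"dz":-12,"twist":0},
    {"claw":0.6,"dx":-9,"dy":12,"dz":-12,"twist":0},
  ],
)

```text
time_s: 10.03
position: [0.4215, 0.2599, 0.2202]
tcp_rot: [[0.071, -0.997, -0.008], [-0.997, -0.071, 0.004], [-0.004, 0.007, -1.0]]
force: [-0.1, -0.3, -0.3]
opening: 0.6
```

Run:
```python
from h import *
a=bot.capture("scene")[150:270,265:395,::-1]; cv2.imwrite("pics/s10.png",cv2.resize(a,None,fx=5,fy=5,interpolation=cv2.INTER_CUBIC))
f=bot.capture("top"); a=f[130:245,230:370,::-1]; cv2.imwrite("pics/t10.png",cv2.resize(a,None,fx=5,fy=5,interpolation=cv2.INTER_CUBIC))
cv2.imwrite("pics/tf10.png",f[:,:,::-1])
```

View pics/s10.png

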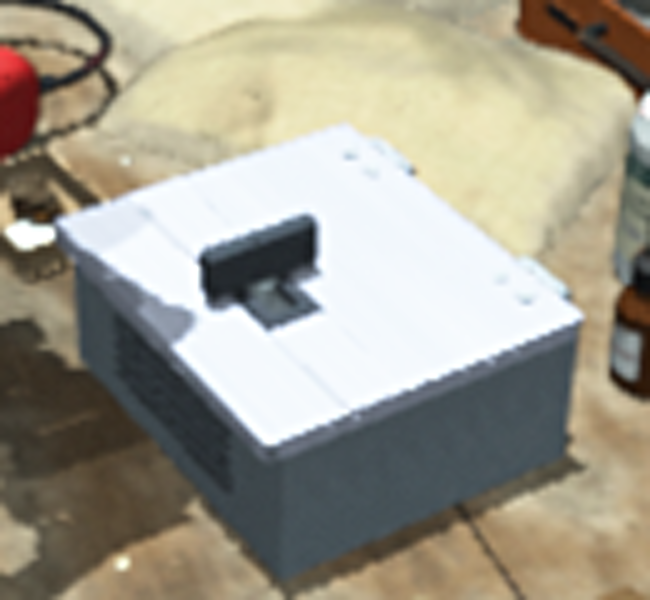

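View pics/t10.png

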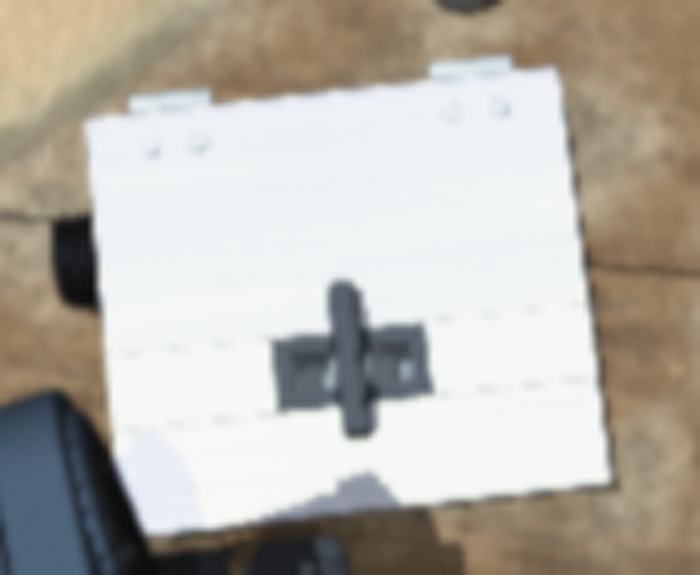

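View pics/tf10.png

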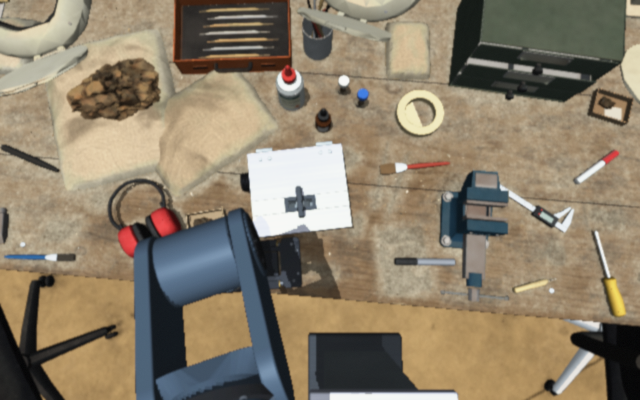

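Both views show the lid flush and the wing low, along the box's x. Its image slope is 6.2°, against 5–7° for the lid's sides. Tray, marker and brush are where they were.

Run:
```python
from rig import bot
print(bot.hand_in()); print(bot.read_state()["time_s"])
```

```text
the job is handed in; nothing more can be done
None
the job is handed in; nothing more can be done
```

I shut the lid, lined the wing up with the slot, pushed it home, turned it clockwise to its stop, let go and handed the job in at about 10 s. `hand_in` gives no verdict, so this rests on my own checks.

- **Lid:** it sits flush in both final pictures. The force peaked at about 21 N for a moment as it closed.
- **Push:** the wing went in 24.6 mm (home is 24.5 mm). It slid at about 3.6 N, then stopped firmly at about 10 N.
- **Turn:** the gripper turned about 92° from the lined-up position. The moment rose to 0.64 N m, well above the 0.06 N m friction, so the wing is at its stop. In the top view the wing runs along the box's x, within 1–2° of the lid's sides.
- **Bystanders:** in the final top view the marker and brush are where they were. The arm mostly hid the tray there, but the scene camera shows its visible part unmoved.

**Disagreements:** the gripper turned about 2° further than my estimate of the box's angle predicts, which I put down to give in the grip or error in that estimate. The picture fits left errors of about 1–2 pixels, with a few poorly read corners at 3–6. One move call was refused for a missing value and moved nothing.

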